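# Unlock and open the rice cooker with its spring-return lid catch

## Task

Open the rice cooker: push the slide lock on its front ledge all the way to the left, away from the lid catch, then turn the catch's bar handle anticlockwise (seen from above) against its spring right to its stop so that the sprung lid comes free and rises. Let the catch spring back by itself, leave the lid standing fully open and the lock at its unlocked end, and do not knock or shift the mug, jar, shaker or spoon lying around the cooker.

Things in the scene. Friction and masses are not known exactly. Their poses are not given: they have to be found in the camera images.
- rice_cooker: Rice cooker, fixed: round steel drum (224 mm across, rim 130 mm high) with white lid; in front of it a white ledge 222 mm wide, top 121 mm high, x -0.220 to -0.090 m. Origin on the worktop under the drum's centre; its -x points over the ledge to the robot (within 0.3 rad), y to the left, z up. On the ledge: lid catch right of the middle, slide lock left of it.
- lid_catch (a joint): Catch angle, rad. 0 = rest: handle points along cooker -x, steel cam arm lies over the lid's tongue. Grows anticlockwise from above (handle's end swings to cooker -y). Stop at 1.31; the arm clears the tongue at about 1.17. Spring back to 0: 0.06 N m at rest, 0.20 at the stop (4 to 5 N at the handle's end). Blocked below 0.1 rad while the lock is at its locked end.
- catch_axis (a point): On the catch's upright turning axis, top of its black bar handle, 164 mm above the worktop; cooker frame x -0.160, y -0.020. The bar is 14 mm thick, 26 mm high (138 to 164 mm above the worktop), reaches 58 mm from the axis on the handle side, 22 mm on the other; hub below 48 mm across. Push its side with closed fingertips, or pinch it.
- catch_tip (a point): Free end of the bar handle, at half its height (151 mm above the worktop), 58 mm from the axis; moves with the catch.
- lid_lock (a joint): Slide lock travel, m: 0 = locked (right end; its steel bolt blocks the catch's lug), 0.030 = unlocked (left end stop, at the mark). Moves along cooker +y, starts 0 to 5 mm from the locked end, stays where it is left, friction about 2 N. The catch comes free beyond about 0.020.
- lock_top (a point): Top centre of the lock's black ribbed thumb piece, 145 mm above the worktop; the piece is 20 mm along its travel (cooker y), 36 mm across (cooker x), 22 mm high. At the locked end it stands at cooker x -0.186, y 0.046, 49 mm clear of the catch's bar.
- cooker_lid (a joint): Lid angle, rad: 0 = shut, 1.4 = fully open stop. Hinged at the back of the drum, opening up and away from the robot; a damped spring lifts it to the stop by itself in about 1.5 s once the catch clears its tongue. It needs no touch.
- lid_front (a point): Front edge of the lid, 228 mm from its hinge, 140 mm above the worktop when shut.
- mug: Bystander: white mug, 80 mm across, 92 mm high, handle at its own +y; origin under its centre. Left of the cooker.
- honey_jar: Bystander: glass jar with a green lid, 66 mm across, 84 mm high; origin under its centre. Right of the cooker.
- salt_shaker: Bystander: glass shaker with a grey cap, 44 mm across, 90 mm high; origin under its centre. Right of the cooker, towards the robot.
- wooden_spoon: Bystander: wooden spoon, 300 x 53 x 14 mm, lying; origin under its middle, long axis its own x. Left of the cooker.

How it is judged:
By the outcome, as a careful person would: the job done as asked, in the order asked, and still so for the second after the job is handed in, with the robot touching nothing.
It also fails if it takes over 54 s, if anything falls off the work surface, if the arm or the gripper's body presses on something with over 40 N, if the wrist force passes 120 N, or if a joint passes its speed limit or range.

## Robot

A 6-joint arm with a two-finger parallel gripper is mounted at the origin on a cart in front of the work surface, level with it; the furniture and walls round the work are solid. World frame = base frame: x ahead of the robot, y to its left, z up, the work surface at z = 0. Lengths are in m, angles in rad, forces in N, time in s.
With the tool pointing down it reaches from about 0.35 to 0.925 m from the base axis. Payload 6.4 kg.
Tool frame: the origin (TCP) lies at the very end of the fingers, on their centre line; the grasp point (between the pads) lies 19 mm behind it; z points along the fingers, y is the line along which they close (so a half turn about z gives the same grasp; the last joint's range is limited). The gripper opens to 85 mm and grips with 20 to 120 N. Pads are 22 mm wide; open, the fingers measure 114 mm over their backs; the gripper's body (76 mm by 85 mm) begins 54 mm behind the grasp point. The pads swing forward as they close: fully open they stand 13 mm farther back than shut.
Start: joints at [0.97, 0.245, 1.558, -0, 1.339, -0.174], TCP at [0.269, 0.592, 0.196] pointing down, gripper open.
Joint ranges: [-3.13, 3.13], [-1.02, 2.26], [0.13, 2.54], [-0.95, 4.09], [0.21, 2.88], [-2.74, 2.74]. Speed limits (rad/s): [2.57, 2.57, 3.14, 3.14, 3.14, 3.14].

## Interface

Orientations are given as a rotation vector (axis times angle).
In Python, from workcell import env gives the robot as it stands.
- The arm moves only by the tool jog_arm, never from a script. Its argument "increments" is text: rows parted by semicolons, each of 4 numbers parted by spaces: the shift along the tool's x, y, z as a fraction of full scale, then the turn about the tool's z as a fraction of full scale. A call has 1 to 8 rows; each row is the pose to reach, as a shift and turn from the pose commanded when the call began, along the tool's axes at that moment; what a row does not reach only later rows make up. Full scale, the value 1, is 40 cm for a shift and 30 degrees for a turn. A row lasts 1/10 s, in which the tool goes at most 50 mm and 8.59 degrees, less where a joint would pass 70% of its speed; a pose out of reach is approached as far as the arm can. A call with a number of a shift or a turn outside -1 to 1 is refused whole. A call with a gripper value outside its range is refused whole. "claw" is the opening, from -1 (shut) to 1 (fully open), set as the call begins (left out, the last holds). The fingers move at their own pace and stop on an object; the grip force is fixed at half the most. Time passes only in rows, so rows that repeat a pose let the fingers close. It gives the time, the measured TCP pose, the force, the opening and the grip force at its end, in the units of the state.
- env.observe(): the state, without advancing time (a new reading comes with each control period).
- env.snapshot(name): name is "side" or "top"; returns a dict with "img" (480x640x3 uint8, red, green, blue), "mtx" (3x3 intrinsics, pixels), "xyz" and "rotation" of the camera in the world. Camera axes: x right, y up, looking along -z (the intrinsics and any distortion apply to the point x, -y, -z); pixel columns grow to the right and rows downward; lengths in m; the calibration is good to about 2 mm. A picture is of the moment at which its call begins. There is no depth.
- env.close_job(): hands the job in; it is judged then, once.
The state is a dict: "time": time; "q": joint angles; "qvel": joint speeds; "tau": joint torques, N m; "eef_pos": TCP position; "tcp_rot": TCP orientation; "force": force on the tool from outside, world axes, zero at the start; "moment": the same for the moment, N m; "gripper_width": finger opening in m; "gripper_force": force on a finger pad.
Only numpy, scipy, OpenCV 4.12 (cv2) and the standard library are available. Lean on these libraries where they do the work, as an engineer would, in place of code of your own. Each camera call takes 0.05 s, during which the arm holds its last target. There are 200 camera calls.

## Working session

There is one attempt and no reset: what is moved stays moved. The work goes in short steps, Python scripts to look and compute and a tool call to move; the robot and the scene stay as the last step left them, time stands still between calls to the robot, and variables do not carry over. Pictures are saved under pics/ and viewed, at most 10 in all, crops included, and the job is handed in when it is done.

Besides the shell and the picture viewer there is one more tool, called after "Call:" as name(argument=value, ...) on one line, values as JSON. jog_arm: Moves the arm, as the interface text tells. Its arguments: {"type":"object","properties":{"increments":{"type":"string"},"claw":{"type":"number"}},"required":["increments"]}

```bash
mkdir -p pics; ls; python3 - <<'E'
from workcell import env
import cv2,pickle
s=env.observe();print({k:s[k] for k in('time','eef_pos','tcp_rot','force','gripper_width')})
for n in('side','top'):
    d=env.snapshot(n);pickle.dump(d,open(n+'.pkl','wb'));cv2.imwrite(f'pics/{n}0.png',d['img'][:,:,::-1]);print(n,d['mtx'],d['xyz'],d['rotation'],d.keys())
E
```

```text
pics
{'time': 0.0, 'eef_pos': array([0.2686985 , 0.5911687 , 0.19477199]), 'tcp_rot': array([-6.65235394e-01, -3.06956488e+00,  2.82500044e-03]), 'force': array([ 0.10117696, -0.07356283,  0.34719165]), 'gripper_width': 0.08524940439238253}
side [[537.31137577   0.         314.90785362]
 [  0.         537.31137577 227.07642357]
 [  0.           0.           1.        ]] [ 0.36599235 -0.82750327  0.58803785] [ 1.11128204 -0.12637985 -0.20767584] dict_keys(['img', 'mtx', 'xyz', 'rotation'])
top [[551.62478864   0.         312.70955456]
 [  0.         551.62478864 234.76334393]
 [  0.           0.           1.        ]] [0.32442085 0.21610743 1.0222326 ] [ 0.20287007 -0.29203354 -1.87578255] dict_keys(['img', 'mtx', 'xyz', 'rotation'])
```

View pics/top0.png

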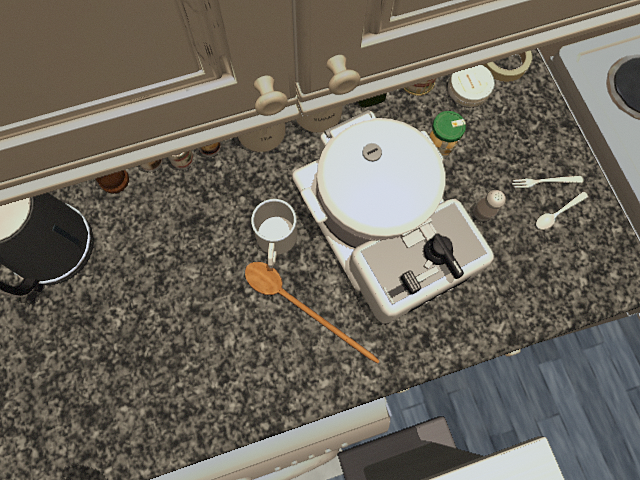

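View pics/side0.png

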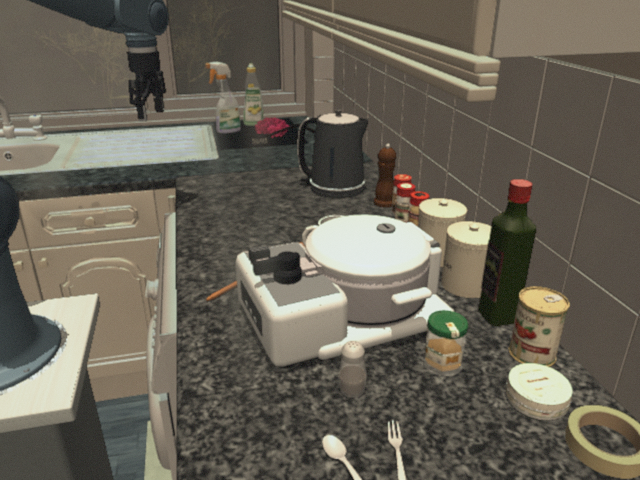

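The top view shows the lock at about (410,282), the catch hub at (438,248) and its bar tip at (459,274). In the side view the lock and catch are near (262,257) and (287,265), partly overlapping. I'll enlarge both views.

```bash
cat > h.py <<'E'
import numpy as np,cv2,pickle
from scipy.spatial.transform import Rotation as R
def ray(d,u,v):
    K=d['mtx'];p=np.array([(u-K[0,2])/K[0,0],-(v-K[1,2])/K[1,1],-1.])
    r=R.from_rotvec(d['rotation']).apply(p);return np.array(d['xyz']),r/np.linalg.norm(r)
def plane(d,u,v,z):
    o,r=ray(d,u,v);return o+r*(z-o[2])/r[2]
def proj(d,P):
    c=R.from_rotvec(d['rotation']).inv().apply(np.asarray(P)-d['xyz']);K=d['mtx']
    return K[0,0]*c[0]/-c[2]+K[0,2],K[1,1]*c[1]/c[2]+K[1,2]
def tri(d1,p1,d2,p2):
    a,r=ray(d1,*p1);b,s=ray(d2,*p2);t=np.linalg.lstsq(np.c_[r,-s],b-a,rcond=None)[0]
    P=a+t[0]*r;Q=b+t[1]*s;return (P+Q)/2,np.linalg.norm(P-Q)
E
python3 - <<'E'
from h import *
T=pickle.load(open('top.pkl','rb'));S=pickle.load(open('side.pkl','rb'))
a=cv2.resize(T['img'][200:320,350:500],None,fx=4,fy=4,interpolation=2)
b=cv2.resize(S['img'][225:305,230:330],None,fx=6,fy=6,interpolation=2)
cv2.imwrite('pics/zt.png',a[:,:,::-1]);cv2.imwrite('pics/zs.png',b[:,:,::-1])
g=T['img'].max(2);m=np.zeros_like(g);m[225:300,395:470]=(g[225:300,395:470]<70)
n,l,st,c=cv2.connectedComponentsWithStats(m)
for i in range(1,n):
    if st[i,4]>30:print(st[i],c[i],cv2.minAreaRect(np.argwhere(l==i)[:,::-1].astype(np.float32)),plane(T,*c[i],.145))
for n,u,v,z in(('drumknob',372,152,.15),('jar',450,125,.084),('shaker',496,198,.09),('lock',410,280,.145),('hub',438,245,.164),('tip',460,275,.164),('mug',274,218,.092)):print(n,plane(T,u,v,z).round(3))
E
```

```text
[423 234  41  45 740] [441.42702703 254.10135135] ((446.016357421875, 255.6802978515625), (48.26990509033203, 29.448482513427734), 39.80556869506836) [ 0.48624164 -0.06689579  0.145     ]
[400 271  21  23 143] [407.34965035 284.16783217] ((408.6829528808594, 283.3536376953125), (22.02050018310547, 14.367987632751465), 51.34019470214844) [0.45684322 0.00506326 0.145     ]
[429 277  41  23 159] [454.27672956 289.46540881] ((451.87646484375, 293.2452697753906), (12.36022663116455, 45.65080642700195), 61.26020431518555) [ 0.42467193 -0.06389048  0.145     ]
drumknob [ 0.694 -0.021  0.15 ]
jar [ 0.729 -0.2    0.084]
shaker [ 0.563 -0.219  0.09 ]
lock [ 0.462 -0.002  0.145]
hub [ 0.499 -0.061  0.164]
tip [ 0.441 -0.076  0.164]
mug [0.652 0.174 0.092]
```

View pics/zt.png

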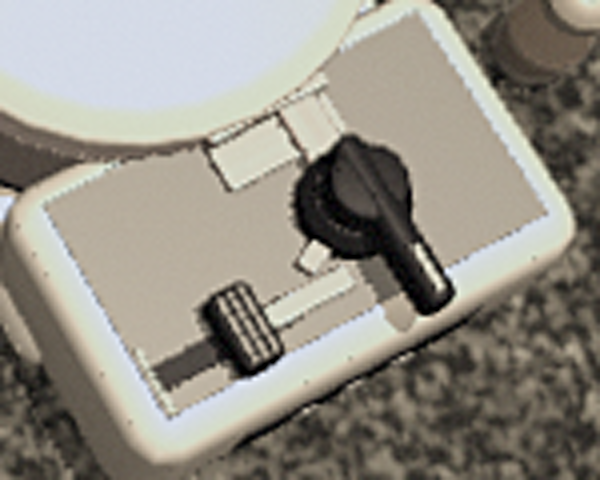

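View pics/zs.png

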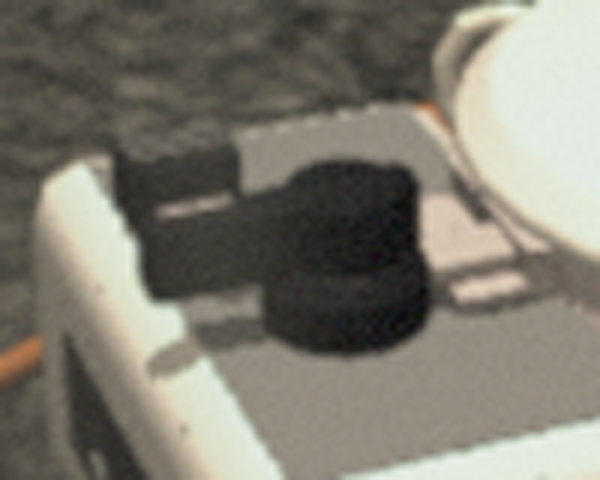

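In the top crop, the lock's ribbed top centre is at (253,322), so image (413,280.5). The bar runs from (345,140) to (440,298), so its axis is at about (442.8,246) and its tip at (460,274.5). In the side crop, the lock top is around (180,140), so (260,248), and the bar tip's top is around (158,212), so (256.5,260.5).

```bash
python3 - <<'E'
from h import *
T=pickle.load(open('top.pkl','rb'));S=pickle.load(open('side.pkl','rb'))
for n,p,q in(('lock',(413,280.5),(260,248.3)),('tip',(459.5,274.5),(256.5,260.5)),('barback',(436.5,235.5),(297,252.5))):
    P,e=tri(T,p,S,q);print(n,P.round(4),e.round(4))
tip=plane(T,459.5,274.5,.164);ax=plane(T,442.8,246,.164);bk=plane(T,436.5,235.5,.164);lk=plane(T,413,280.5,.145)
print('tip',tip,'ax',ax,'bk',bk,np.linalg.norm(tip-bk),'lock',lk)
yaw=np.arctan2(*(bk-tip)[[1,0]]);print('yaw bar',yaw)
# ledge front grey corners at z=.121
for c in((165,415),(548,212),(47,208),(420,12)):print(plane(T,350+c[0]/4,200+c[1]/4,.121).round(4))
# drum/lid circle
m=np.zeros((480,640),np.uint8);
kn=plane(T,372,152,.16);print(kn)
for y in(yaw,yaw+.05,yaw-.05):
    Rz=R.from_rotvec([0,0,y]);d=Rz.inv().apply(lk-ax);print(y,'lock-axis in cooker',d,'expected -.026,.066+')
    print('knob-axis',Rz.inv().apply(kn-ax))
from workcell import env
s=env.observe();print(R.from_rotvec(s['tcp_rot']).as_matrix().round(3))
E
```

```text
lock [ 0.4597 -0.0057  0.1457] 0.0004
tip [ 0.4439 -0.076   0.1621] 0.0027
barback [ 0.5141 -0.0656  0.1626] 0.0012
tip [ 0.44231843 -0.07523529  0.164     ] ax [ 0.4946616 -0.0681123  0.164    ] bk [ 0.51444729 -0.06520156  0.164     ] 0.07282340469960624 lock [ 0.45960804 -0.00589007  0.145     ]
yaw bar 0.13822130208386654
[0.4382 0.0366 0.121 ]
[ 0.468  -0.1489  0.121 ]
[0.5368 0.0524 0.121 ]
[ 0.5689 -0.1327  0.121 ]
[ 0.69002957 -0.0184149   0.16      ]
0.13822130208386654 lock-axis in cooker [-0.02614617  0.06645853 -0.019     ] expected -.026,.066+
knob-axis [ 0.20035206  0.0223053  -0.004     ]
0.18822130208386656 lock-axis in cooker [-0.02279195  0.06768224 -0.019     ] expected -.026,.066+
knob-axis [ 0.20121647  0.012264   -0.004     ]
0.08822130208386654 lock-axis in cooker [-0.02943504  0.06506871 -0.019     ] expected -.026,.066+
knob-axis [ 0.19898687  0.03229085 -0.004     ]
[[-0.91   0.414 -0.001]
 [ 0.414  0.91  -0.001]
 [ 0.    -0.002 -1.   ]]
```

Both views agree: the lock top comes out at z 0.1457 and the bar top at about 0.162, against 0.145 and 0.164 in the text. The ledge gives a cooker yaw of 0.155 and puts the cooker origin near (0.651,-0.0235). I'll approach with closed fingers and tool x along cooker +y.

Call:
jog_arm(increments="-0.07 -0.08 -0.02 -0.12; -0.14 -0.155 -0.04 -0.24; -0.205 -0.23 -0.06 -0.355; -0.275 -0.31 -0.08 -0.47; -0.345 -0.385 -0.1 -0.59; -0.415 -0.465 -0.12 -0.71; -0.48 -0.54 -0.12 -0.83; -0.55 -0.62 -0.12 -0.945", claw=-1)

```text
time: 0.9
eef_pos: [0.3667, 0.2734, 0.2439]
tcp_rot: [-0.112, 3.139, 0.0]
force: [0.5, -0.5, 0.7]
gripper_width: -0.0001
gripper_force: 0.0
```

```bash
cat >> h.py <<'E'
C=np.array([.651,-.0235]);YAW=.155
def w(cx,cy,z):
    return np.r_[C+[[np.cos(YAW),-np.sin(YAW)],[np.sin(YAW),np.cos(YAW)]]@np.array([cx,cy]),z]
def go(s,P,yawy):  # jog fractions to a world point and tool-y heading
    M=R.from_rotvec(s['tcp_rot']);m=M.as_matrix();d=M.inv().apply(P-s['eef_pos'])/.4
    t=np.arctan2(m[1,1],m[0,1])-yawy;t=(t+np.pi)%(2*np.pi)-np.pi
    return d.round(3),round(np.degrees(t)/30,3)
def st(s):
    q=R.from_euler('z',-YAW).apply(s['eef_pos']-np.r_[C,0]);print('t',s['time'],'cooker tcp',q.round(4),'F',np.round(s['force'],1),'w',s['gripper_width'],'q',np.round(s['q'],2))
E
python3 - <<'E'
from h import *
from workcell import env
s=env.observe();st(s);m=R.from_rotvec(s['tcp_rot']).as_matrix();print(m.round(3))
print(go(s,w(-.186,.012,.22),YAW))
E
```

```text
t 0.9 cooker tcp [-0.2351  0.3373  0.2439] F [ 0.5 -0.5  0.7] w -5.5482276997601765e-05 q [ 0.39 -0.27  1.98 -0.    1.43 -1.25]
[[-0.997 -0.071  0.   ]
 [-0.071  0.997  0.   ]
 [-0.     0.    -1.   ]]
(array([-0.19, -0.8 ,  0.06]), np.float64(2.84))
```

Positive turns lower the yaw, because tool z points down. I'll travel over the cooker while turning the correct way.

Call:
jog_arm(increments="-0.02 -0.1 0 0.12; -0.05 -0.2 0 0.24; -0.07 -0.3 0 0.36; -0.1 -0.4 0 0.48; -0.12 -0.5 0 0.6; -0.14 -0.6 0 0.72; -0.17 -0.7 0 0.84; -0.19 -0.8 0 0.95")

```text
time: 1.7
eef_pos: [0.4643, -0.0409, 0.2436]
tcp_rot: [-0.674, -3.068, -0.0]
force: [0.2, -0.0, 0.3]
gripper_width: -0.0002
gripper_force: 0.0
```

Call:
jog_arm(increments="0 0 0 0.2; 0 0 0 0.4; 0 0 0 0.6; 0 0 0 0.8; 0 0 0 0.95")

```text
time: 2.2
eef_pos: [0.4639, -0.0392, 0.2434]
tcp_rot: [-1.409, -2.807, 0.0]
force: [-0.2, 1.5, -0.9]
gripper_width: -0.0001
gripper_force: 0.0
```

Call:
jog_arm(increments="0 0 0 0.2; 0 0 0 0.4; 0 0 0 0.6; 0 0 0 0.8; 0 0 0 0.94; 0 0 0 0.94")

```text
time: 2.8
eef_pos: [0.464, -0.0391, 0.2435]
tcp_rot: [-2.046, -2.383, 0.0]
force: [-1.1, -0.2, -0.2]
gripper_width: 0.0002
gripper_force: 0.0
```

```bash
python3 - <<'E'
from h import *
from workcell import env
s=env.observe();st(s);m=R.from_rotvec(s['tcp_rot']).as_matrix();print(m.round(3))
print(go(s,w(-.186,.014,.134),YAW))
E
```

```text
t 2.8 cooker tcp [-0.1872  0.0134  0.2435] F [-1.1 -0.2 -0.2] w 0.00019222307443590042 q [-0.33 -0.24  1.96 -0.    1.43 -0.48]
[[-0.151  0.988 -0.001]
 [ 0.988  0.151  0.   ]
 [ 0.    -0.001 -1.   ]]
(array([0.001, 0.003, 0.274]), np.float64(-0.006))
```

Call:
jog_arm(increments="0 0 0.08 0; 0 0 0.15 0; 0 0 0.19 0; 0 0 0.19 0")

```text
time: 3.2
eef_pos: [0.4621, -0.0385, 0.1649]
tcp_rot: [-2.041, -2.381, 0.004]
force: [0.3, -0.5, 0.3]
gripper_width: -0.0003
gripper_force: 0.0
```

```bash
python3 - <<'E'
from h import *
from workcell import env
T=env.snapshot('top');S=env.snapshot('side');st(env.observe())
a=cv2.resize(T['img'][190:330,350:500],(400,373));b=cv2.resize(S['img'][200:320,220:350],(400,369))
o=np.zeros((373,800,3),np.uint8);o[:,:400]=a;o[:369,400:]=b;cv2.imwrite('pics/c1.png',o[:,:,::-1])
E
```

```text
t 3.3 cooker tcp [-0.1868  0.0133  0.1682] F [-0.1  0.3  0.2] w 0.0002515451361080868 q [-0.33 -0.17  2.04  0.    1.27 -0.48]
```

View pics/c1.png

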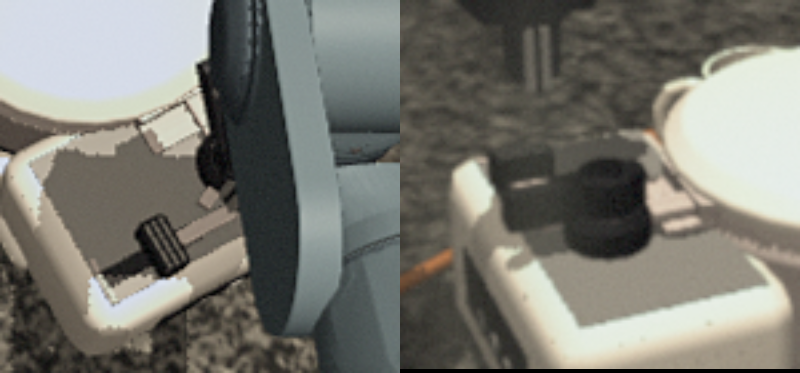

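The top view is mostly hidden by the arm, but it shows the lock still at rest. In the side view the fingertips are at about composite (535,90), above and between the lock and bar, as the numbers say. I'll descend next.

Call:
jog_arm(increments="0 0 0.03 0; 0 0 0.06 0; 0 0 0.085 0; 0 0 0.085 0")

```text
time: 3.7
eef_pos: [0.4629, -0.0388, 0.1318]
tcp_rot: [-2.044, -2.381, 0.002]
force: [0.2, -0.1, -0.3]
gripper_width: 0.0002
gripper_force: 0.0
```

```bash
python3 - <<'E'
from h import *
from workcell import env
s=env.observe();st(s);print(go(s,w(-.186,.056,.134),YAW))
S=env.snapshot('side');print(proj(S,s['eef_pos']))
b=cv2.resize(S['img'][200:310,220:350],(780,660))[:600];cv2.imwrite('pics/c2.png',b[:,:,::-1])
E
```

```text
t 3.7 cooker tcp [-0.1882  0.014   0.1318] F [ 0.2 -0.1 -0.3] w 0.00015008356464145232 q [-0.33 -0.13  2.07 -0.    1.2  -0.48]
(array([ 0.105,  0.005, -0.005]), np.float64(-0.006))
(np.float64(264.8192387356123), np.float64(264.35673882959685))
```

View pics/c2.png

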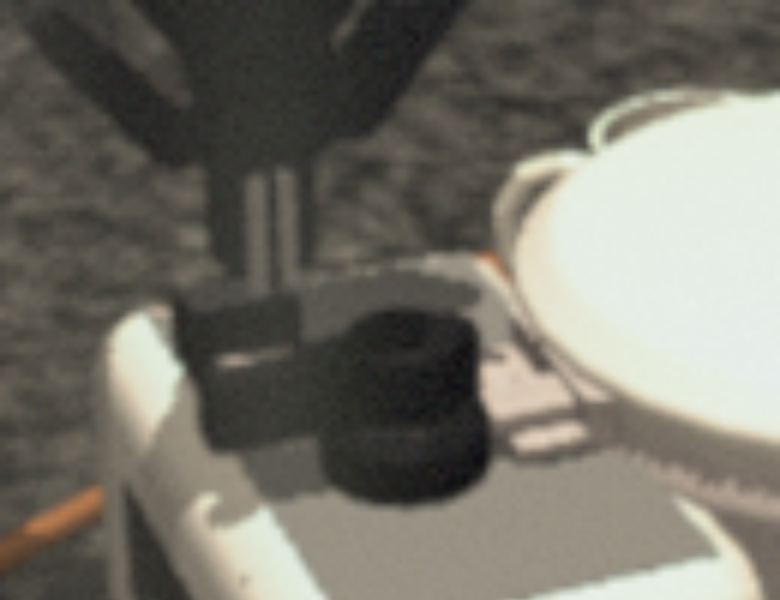

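The light finger strips end about 22 mm above the tip, and the dark pads below them stand in front of the lock, left of the bar. There is no contact force. I'll push the lock left.

Call:
jog_arm(increments="0.02 0.005 -0.005 0; 0.035 0.005 -0.005 0; 0.05 0.005 -0.005 0; 0.065 0.005 -0.005 0; 0.08 0.005 -0.005 0; 0.09 0.005 -0.005 0; 0.1 0.005 -0.005 0; 0.1 0.005 -0.005 0")

```text
time: 4.55
eef_pos: [0.4601, 0.001, 0.1359]
tcp_rot: [-2.046, -2.384, 0.0]
force: [0.7, -0.1, 0.9]
gripper_width: 0.0001
gripper_force: 0.0
```

```bash
python3 - <<'E'
from h import *
from workcell import env
s=env.observe();st(s)
E
```

```text
t 4.55 cooker tcp [-0.1848  0.0537  0.1359] F [ 0.7 -0.1  0.9] w 0.00012579375819191834 q [-0.24 -0.15  2.08 -0.    1.21 -0.4 ]
```

Free of side force; nudge further until the stop pushes back.

Call:
jog_arm(increments="0.005 0 0 0; 0.01 0 0 0; 0.01 0 0 0")

```text
time: 4.85
eef_pos: [0.4595, 0.0047, 0.1359]
tcp_rot: [-2.047, -2.383, 0.0]
force: [-0.6, -0.0, 0.0]
gripper_width: 0.0004
gripper_force: 0.0
```

Call:
jog_arm(increments="0.005 0 0 0; 0.01 0 0 0; 0.01 0 0 0")

```text
time: 5.15
eef_pos: [0.4589, 0.0087, 0.1359]
tcp_rot: [-2.046, -2.384, -0.0]
force: [0.1, 1.2, 0.7]
gripper_width: -0.0001
gripper_force: 0.0
```

```bash
python3 - <<'E'
from h import *
from workcell import env
T=env.snapshot('top');s=env.observe();st(s)
cv2.imwrite('pics/c3.png',cv2.resize(T['img'][190:330,350:500],(640,597))[:,:,::-1])
E
```

```text
t 5.2 cooker tcp [-0.1848  0.0614  0.1359] F [-0.7 -0.4 -0.9] w 2.0934183498409474e-05 q [-0.23 -0.15  2.08 -0.    1.21 -0.38]
```

View pics/c3.png

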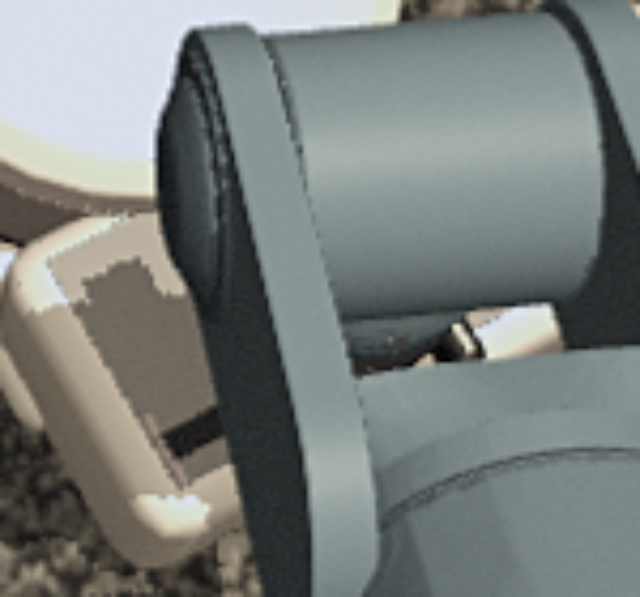

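The arm hides the lock, but the dark slot is visible at crop (190,430), and there is no stop force yet. I'll keep nudging.

Call:
jog_arm(increments="0.005 0 0 0; 0.01 0 0 0; 0.01 0 0 0")

```text
time: 5.5
eef_pos: [0.4583, 0.0127, 0.1359]
tcp_rot: [-2.046, -2.384, 0.0]
force: [0.8, -0.2, 0.6]
gripper_width: -0.0004
gripper_force: 0.0
```

Call:
jog_arm(increments="0.005 0 0 0; 0.005 0 0 0")

```text
time: 5.7
eef_pos: [0.458, 0.0146, 0.1359]
tcp_rot: [-2.046, -2.384, 0.0]
force: [-0.2, -0.1, -0.7]
gripper_width: 0.0003
gripper_force: 0.0
```

```bash
python3 - <<'E'
from h import *
from workcell import env
S=env.snapshot('side');s=env.observe();st(s);print(proj(S,s['eef_pos']),proj(S,w(-.186,.076,.145)),proj(S,w(-.186,.047,.145)))
b=cv2.resize(S['img'][200:310,220:350],(709,600),interpolation=2);b=cv2.convertScaleAbs(b,alpha=2.2,beta=10);cv2.imwrite('pics/c4.png',b[:,:,::-1])
E
```

```text
t 5.75 cooker tcp [-0.1848  0.0674  0.1359] F [-0.2 -0.1 -0.5] w 2.0536519729851578e-05 q [-0.22 -0.15  2.09 -0.    1.21 -0.37]
(np.float64(257.59089117781264), np.float64(248.05823648493393)) (np.float64(255.2994622992516), np.float64(241.53733097931467)) (np.float64(260.04118666216556), np.float64(248.6946880227384))
```

View pics/c4.png

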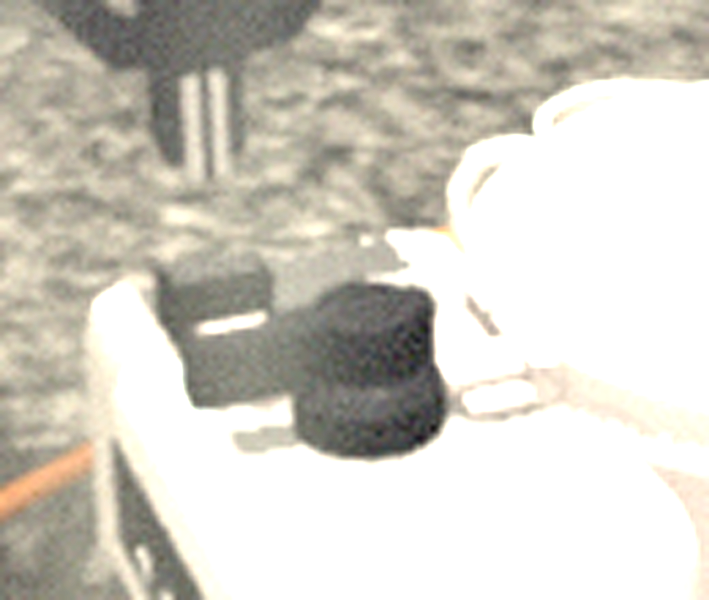

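Looking closely, the lock hasn't moved: its top is still at crop (215,265). The fingertips end at crop (205,180), about px (257.6,233), while the reported TCP projects to row 248. So the real fingertips are higher than reported. I'll quantify this against the earlier pictures.

```bash
python3 - <<'E'
from h import *
from workcell import env
S=pickle.load(open('side.pkl','rb'));s=env.observe()
P=s['eef_pos']
for n,P,(u,v) in(('now',P,(257.6,233)),('c1',w(-.1868,.0133,.1682),(264,229)),('start',np.array([.2687,.5912,.1948]),(148,113))):
    print(n,np.round(proj(S,P),1),(u,v),'dz10',np.subtract(proj(S,P+[0,0,.01]),proj(S,P)).round(1),'dy10',np.subtract(proj(S,P+[0,.01,0]),proj(S,P)).round(1),'dx10',np.subtract(proj(S,P+[.01,0,0]),proj(S,P)).round(1))
b=cv2.resize(S['img'][30:130,90:220],(780,600),interpolation=2);b=cv2.convertScaleAbs(b,alpha=2,beta=10);cv2.imwrite('pics/c5.png',b[:,:,::-1])
E
```

```text
now [257.6 248.1] (257.6, 233) dz10 [-0.3 -5. ] dy10 [-0.8 -2.6] dx10 [ 5.6 -0.6]
c1 [264.8 245.4] (264, 229) dz10 [-0.3 -5.3] dy10 [-0.9 -2.7] dx10 [ 6.  -0.7]
start [153.8 133.6] (148, 113) dz10 [-0.5 -3.8] dy10 [ 0.1 -1.1] dx10 [ 4.  -0.3]
```

View pics/c5.png

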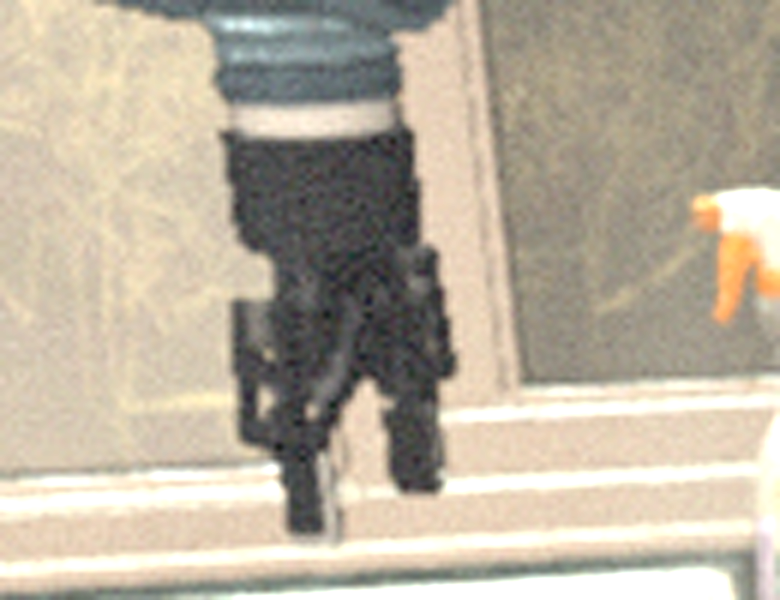

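The fingertips appear about 30 mm higher than reported at all three places (30, 31 and 34 mm), while u agrees. So it is a height offset of about +30 mm. I'll go back between the lock and bar, then descend slowly, watching the force.

Call:
jog_arm(increments="-0.03 0 0 0; -0.06 0 0 0; -0.09 0 0 0; -0.12 0 0 0; -0.135 0 0 0; -0.135 0 0 0")

```text
time: 6.35
eef_pos: [0.4663, -0.04, 0.1359]
tcp_rot: [-2.049, -2.382, 0.0]
force: [1.1, -0.2, 0.0]
gripper_width: -0.0004
gripper_force: 0.0
```

Call:
jog_arm(increments="0 0 0.01 0; 0 0 0.02 0; 0 0 0.03 0; 0 0 0.03 0")

```text
time: 6.75
eef_pos: [0.4655, -0.0384, 0.1229]
tcp_rot: [-2.045, -2.383, 0.001]
force: [0.5, 0.2, 1.0]
gripper_width: 0.0004
gripper_force: 0.0
```

Call:
jog_arm(increments="0 0 0.01 0; 0 0 0.02 0; 0 0 0.02 0")

```text
time: 7.05
eef_pos: [0.4657, -0.0387, 0.1151]
tcp_rot: [-2.046, -2.383, 0.001]
force: [-0.2, -0.1, 0.1]
gripper_width: -0.0001
gripper_force: 0.0
```

Call:
jog_arm(increments="0 0 0.01 0; 0 0 0.02 0; 0 0 0.02 0")

```text
time: 7.35
eef_pos: [0.4657, -0.0387, 0.1071]
tcp_rot: [-2.046, -2.382, 0.001]
force: [0.1, 0.6, 0.6]
gripper_width: 0.0002
gripper_force: 0.0
```

```bash
python3 - <<'E'
from h import *
from workcell import env
S=env.snapshot('side');s=env.observe();st(s);print(proj(S,s['eef_pos']),proj(S,s['eef_pos']+[0,0,.03]))
b=cv2.resize(S['img'][200:310,220:350],(709,600),interpolation=2);b=cv2.convertScaleAbs(b,alpha=2.5,beta=15);cv2.imwrite('pics/c6.png',b[:,:,::-1])
E
```

```text
t 7.4 cooker tcp [-0.1852  0.0134  0.1075] F [ 0.2 -0.1  0.3] w -0.00011160290494507494 q [-0.33 -0.09  2.08  0.    1.15 -0.48]
(np.float64(267.2201103779096), np.float64(276.496507209911)) (np.float64(266.4815374790011), np.float64(261.2689777966286))
```

View pics/c6.png

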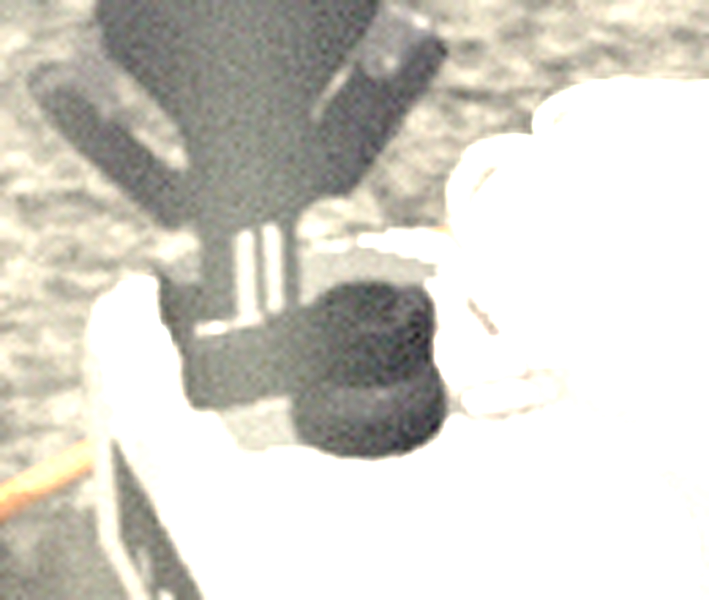

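The reported z of 0.1075 is below the ledge top, yet there is no force, which confirms the offset. The fingers now hide the lock at crop (265,270) and stand behind the bar, so they are in the gap. That was my last picture; from here I'll use force and pixel masks. Pushing left now.

Call:
jog_arm(increments="0 0 0.005 0; 0.015 0 0.008 0; 0.03 0 0.008 0; 0.04 0 0.008 0; 0.05 0 0.008 0; 0.06 0 0.008 0; 0.06 0 0.008 0")

```text
time: 8.1
eef_pos: [0.4625, -0.0147, 0.1047]
tcp_rot: [-2.046, -2.384, -0.0]
force: [0.3, -0.3, -0.3]
gripper_width: -0.0001
gripper_force: 0.0
```

Call:
jog_arm(increments="0.01 0 0 0; 0.02 0 0 0; 0.03 0 0 0; 0.035 0 0 0; 0.035 0 0 0")

```text
time: 8.6
eef_pos: [0.4604, -0.0009, 0.1047]
tcp_rot: [-2.046, -2.383, -0.001]
force: [0.5, -0.0, -0.1]
gripper_width: 0.0001
gripper_force: 0.2
```

```bash
python3 - <<'E'
from h import *
from workcell import env
s=env.observe();st(s)
E
```

```text
t 8.6 cooker tcp [-0.1848  0.0518  0.1047] F [ 0.5 -0.  -0.1] w 0.0001374528091133938 q [-0.25 -0.1   2.1   0.    1.14 -0.4 ]
```

Call:
jog_arm(increments="0.005 0 0 0; 0.01 0 0 0; 0.01 0 0 0")

```text
time: 8.9
eef_pos: [0.46, 0.0023, 0.1048]
tcp_rot: [2.046, 2.383, -0.001]
force: [-0.5, -3.2, 0.8]
gripper_width: 0.0001
gripper_force: 1.8
```

Call:
jog_arm(increments="0.004 0 0 0; 0.008 0 0 0; 0.008 0 0 0")

```text
time: 9.2
eef_pos: [0.46, 0.0026, 0.105]
tcp_rot: [2.042, 2.38, -0.007]
force: [0.0, -15.5, -2.2]
gripper_width: -0.0001
gripper_force: 7.6
```

```bash
python3 - <<'E'
from h import *
from workcell import env
s=env.observe();st(s)
S=env.snapshot('side');S0=pickle.load(open('side.pkl','rb'))
# darkness along old lock place in side view: is the lock gone from u249-270, v245-262?
for v in(240,244,248,252,256):print(v,[int(x) for x in S0['img'][v,244:276:2].max(1)],[int(x) for x in S['img'][v,244:276:2].max(1)])
E
```

```text
t 9.2 cooker tcp [-0.1847  0.0553  0.105 ] F [  0.  -15.5  -2.2] w -0.00013180167382725156 q [-0.24 -0.11  2.1  -0.01  1.14 -0.39]
240 [73, 77, 78, 103, 115, 115, 106, 101, 96, 81, 80, 80, 80, 79, 85, 96] [77, 77, 81, 77, 53, 48, 81, 106, 70, 100, 86, 60, 79, 82, 87, 98]
244 [88, 79, 82, 102, 106, 100, 92, 81, 79, 87, 94, 81, 77, 78, 76, 79] [74, 52, 77, 70, 51, 46, 72, 107, 70, 97, 94, 57, 67, 76, 82, 76]
248 [81, 72, 69, 97, 99, 107, 101, 105, 102, 110, 102, 94, 100, 146, 149, 146] [64, 41, 44, 43, 47, 53, 68, 106, 81, 94, 88, 92, 99, 89, 89, 88]
252 [176, 178, 122, 52, 59, 64, 57, 63, 64, 63, 64, 57, 56, 121, 144, 147] [135, 47, 51, 44, 50, 52, 63, 67, 53, 58, 58, 87, 93, 89, 91, 86]
256 [231, 197, 117, 48, 50, 52, 59, 56, 55, 55, 62, 64, 59, 108, 126, 99] [153, 123, 63, 63, 75, 74, 116, 119, 121, 95, 92, 93, 91, 84, 84, 73]
```

The firm stop reads 15.5 N at tool centre y=0.055, exactly where the unlocked end is predicted. So the lateral calibration is good too. Next I'll move to the bar's left side near its end.

Call:
jog_arm(increments="-0.03 0 0 0; -0.06 -0.01 -0.01 0; -0.09 -0.025 -0.02 0; -0.12 -0.042 -0.025 0; -0.13 -0.042 -0.025 0; -0.13 -0.042 -0.025 0")

```text
time: 9.85
eef_pos: [0.4508, -0.0486, 0.1149]
tcp_rot: [2.048, 2.382, 0.001]
force: [0.4, 0.3, 0.4]
gripper_width: 0.0001
gripper_force: 0.0
```

```bash
python3 - <<'E'
from h import *
from workcell import env
s=env.observe();st(s);print(go(s,w(-.202,-.002,.116),YAW))
E
```

```text
t 9.85 cooker tcp [-0.2016  0.0061  0.1149] F [0.4 0.3 0.4] w 0.00010046309539334614 q [-0.36 -0.14  2.11  0.    1.17 -0.51]
(array([-0.02 , -0.001, -0.003]), np.float64(-0.009))
```

Call:
jog_arm(increments="-0.01 0 0 0; -0.02 0 0 0; -0.02 0 0 0")

```text
time: 10.15
eef_pos: [0.452, -0.0562, 0.1147]
tcp_rot: [-2.047, -2.383, -0.0]
force: [-0.3, 0.6, -0.9]
gripper_width: -0.0003
gripper_force: 0.0
```

Call:
jog_arm(increments="-0.006 -0.002 0 -0.1; -0.012 -0.004 0 -0.21; -0.018 -0.006 0 -0.31; -0.024 -0.007 0 -0.42; -0.03 -0.008 0 -0.52; -0.036 -0.009 0 -0.625; -0.042 -0.009 0 -0.73; -0.049 -0.009 0 -0.83")

```text
time: 10.95
eef_pos: [0.4508, -0.0751, 0.1145]
tcp_rot: [-1.48, -2.769, -0.001]
force: [-0.4, 2.4, 1.4]
gripper_width: -0.0002
gripper_force: 1.6
```

```bash
cat >> h.py <<'E'
def bar(s):  # tool pose seen from the catch axis, and bar angle if tool face lies on the bar
    q=R.from_euler('z',-YAW).apply(s['eef_pos']-np.r_[C,0])[:2]-[-.16,-.02]
    r=np.linalg.norm(q);a=np.arctan2(-q[1],-q[0]);m=R.from_rotvec(s['tcp_rot']).as_matrix()
    print('r',r.round(4),'theta est',(a+np.arcsin(.018/r)).round(3),'tool turn',(np.arctan2(m[1,1],m[0,1])-YAW).round(3))
E
python3 - <<'E'
from h import *
from workcell import env
s=env.observe();st(s);bar(s)
E
```

```text
t 10.95 cooker tcp [-0.2058 -0.0201  0.1145] F [-0.4  2.4  1.4] w -0.00015674704533498476 q [-0.41 -0.13  2.1   0.    1.17 -1.  ]
r 0.0458 theta est 0.406 tool turn 0.434
```

The spring force is felt (2.4 N) at about 0.41 rad. I'll continue along the arc.

Call:
jog_arm(increments="-0.006 -0.002 0 -0.1; -0.012 -0.004 0 -0.21; -0.018 -0.006 0 -0.31; -0.024 -0.007 0 -0.42; -0.03 -0.008 0 -0.52; -0.036 -0.009 0 -0.625; -0.042 -0.009 0 -0.73; -0.049 -0.009 0 -0.83")

```text
time: 11.75
eef_pos: [0.4581, -0.0936, 0.1144]
tcp_rot: [-0.848, -3.021, -0.001]
force: [-4.0, 2.2, 3.3]
gripper_width: -0.0002
gripper_force: 2.3
```

```bash
python3 - <<'E'
from h import *
from workcell import env
s=env.observe();st(s);bar(s)
E
```

```text
t 11.75 cooker tcp [-0.2014 -0.0395  0.1144] F [-4.   2.2  3.3] w -0.0001716561210293421 q [-0.44 -0.1   2.08  0.    1.16 -1.47]
r 0.0457 theta est 0.844 tool turn 0.869
```

Call:
jog_arm(increments="-0.006 -0.002 0 -0.1; -0.012 -0.004 0 -0.21; -0.018 -0.006 0 -0.31; -0.024 -0.007 0 -0.42; -0.03 -0.008 0 -0.52; -0.036 -0.009 0 -0.625; -0.042 -0.009 0 -0.73; -0.049 -0.009 0 -0.83")

```text
time: 12.55
eef_pos: [0.4729, -0.1073, 0.1144]
tcp_rot: [-0.176, -3.133, -0.001]
force: [-4.2, 0.7, 2.7]
gripper_width: 0.0001
gripper_force: 2.3
```

Call:
jog_arm(increments="-0.004 0 0 -0.05; -0.006 0 0 -0.05; -0.006 0 0 -0.05")

```text
time: 12.85
eef_pos: [0.4746, -0.108, 0.1144]
tcp_rot: [-0.139, -3.133, 0.001]
force: [-9.1, -2.0, 5.2]
gripper_width: 0.0
gripper_force: 4.3
```

```bash
python3 - <<'E'
from h import *
from workcell import env
s=env.observe();st(s);bar(s)
S=env.snapshot('side');S0=pickle.load(open('side.pkl','rb'))
d=cv2.absdiff(S['img'],S0['img']).max(2);print('lid region change',(d[215:300,310:430]>40).mean(), 'px', S['img'][240,360:420:10].tolist())
E
```

```text
t 12.85 cooker tcp [-0.1873 -0.0562  0.1144] F [-9.1 -2.   5.2] w 2.6417663146306692e-06 q [-0.46 -0.05  2.03 -0.    1.16 -1.94]
r 0.0454 theta est 1.332 tool turn 1.327
lid region change 0.6650980392156862 px [[112, 105, 92], [109, 98, 91], [107, 97, 88], [107, 97, 88], [103, 96, 90], [97, 92, 85]]
```

Force has doubled at theta of about 1.32, so it is at the stop, and the lid region has changed in the image. One more small push, then hold while the lid rises.

Call:
jog_arm(increments="-0.005 0 0 0; -0.005 0 0 0; -0.005 0 0 0; -0.005 0 0 0; -0.005 0 0 0; -0.005 0 0 0; -0.005 0 0 0; -0.005 0 0 0")

```text
time: 13.7
eef_pos: [0.4747, -0.1081, 0.1143]
tcp_rot: [-0.138, -3.128, 0.001]
force: [-17.1, -1.5, 10.0]
gripper_width: 0.0
gripper_force: 8.3
```

Call:
jog_arm(increments="0 0 0 0; 0 0 0 0; 0 0 0 0; 0 0 0 0; 0 0 0 0; 0 0 0 0; 0 0 0 0; 0 0 0 0")

```text
time: 14.5
eef_pos: [0.4747, -0.1081, 0.1143]
tcp_rot: [-0.138, -3.128, 0.001]
force: [-17.3, -1.7, 9.6]
gripper_width: -0.0004
gripper_force: 8.3
```

Firm stop at 17 N. I'll relieve the pressure a little, then lift straight off so the catch springs back.

Call:
jog_arm(increments="0.01 0 0 0; 0.01 0 -0.06 0; 0.02 0 -0.18 0; 0.02 0 -0.28 0; 0.05 0 -0.35 0; 0.1 0 -0.4 0; 0.15 0 -0.4 0; 0.15 0 -0.4 0")

```text
time: 15.3
eef_pos: [0.4182, -0.1026, 0.2756]
tcp_rot: [0.141, 3.136, -0.001]
force: [0.4, -0.3, 0.6]
gripper_width: 0.0001
gripper_force: 0.0
```

```bash
python3 - <<'E'
from h import *
from workcell import env
s=env.observe();st(s);print(go(s,np.array([.3,.45,.3]),.7))
E
```

```text
t 15.3 cooker tcp [-0.2422 -0.0422  0.2756] F [ 0.4 -0.3  0.6] w 8.240606956026096e-05 q [-0.51 -0.36  1.99  0.    1.51 -1.99]
(array([ 0.418,  1.349, -0.063]), np.float64(1.492))
```

Call:
jog_arm(increments="0.01 0.1 0 0; 0.01 0.2 0 0; 0.02 0.3 0 0; 0.02 0.4 0 0; 0.03 0.5 0 0; 0.03 0.6 0 0; 0.03 0.7 0 0; 0.03 0.8 0 0")

```text
time: 16.1
eef_pos: [0.4352, 0.2194, 0.2739]
tcp_rot: [-0.139, -3.138, -0.0]
force: [0.7, -0.4, -0.4]
gripper_width: -0.0002
gripper_force: 0.0
```

Call:
jog_arm(increments="0.01 0.1 0 0; 0.02 0.2 0 0; 0.03 0.3 0 0; 0.04 0.4 0 0; 0.05 0.5 0 0; 0.06 0.5 0 0; 0.06 0.5 0 0; 0.06 0.5 0 0")

```text
time: 16.9
eef_pos: [0.429, 0.418, 0.274]
tcp_rot: [-0.14, -3.138, 0.001]
force: [-0.2, 0.4, 0.3]
gripper_width: 0.0006
gripper_force: 0.0
```

```bash
python3 - <<'E'
from h import *
from workcell import env
T=env.snapshot('top');S=env.snapshot('side');s=env.observe();st(s)
T0=pickle.load(open('top.pkl','rb'));S0=pickle.load(open('side.pkl','rb'))
def comps(I,x0,x1,y0,y1):
    g=I.max(2);m=np.zeros_like(g);m[y0:y1,x0:x1]=g[y0:y1,x0:x1]<70
    n,l,stt,c=cv2.connectedComponentsWithStats(m)
    return [(stt[i].tolist(),c[i].round(1).tolist()) for i in range(1,n) if stt[i,4]>40]
for t in(T0,T):print(comps(t['img'],390,470,225,300))
print('predicted lock top: locked',proj(T,w(-.186,.046,.145)),'unlocked',proj(T,w(-.186,.076,.145)),'tip',proj(T,w(-.218,-.02,.164)))
for n,a,b,boxes in(('top',T0,T,dict(mug=(245,300,195,262),spoon=(245,385,262,365),jar=(430,470,108,150),shaker=(475,510,185,222))),('side',S0,S,dict(jar=(422,470,308,375),shaker=(335,370,338,400)))):
    for k,(x0,x1,y0,y1) in boxes.items():
        d=cv2.absdiff(a['img'],b['img'])[y0:y1,x0:x1].max(2);print(n,k,'changed',(d>40).mean().round(3))
d=(cv2.absdiff(S0['img'],S['img']).max(2)>40).astype(np.uint8);d[:,:300]=0
d=cv2.morphologyEx(d,cv2.MORPH_OPEN,np.ones((3,3)));print('side change bbox',cv2.boundingRect(d))
# predicted open lid front edge
for a in(0,1.2,1.4):
    P=w(.116-.228*np.cos(a),0,.14+.228*np.sin(a));print(a,np.round(proj(S,P),0))
w_=(S['img'].min(2)>170).astype(np.uint8);w_[:,:300]=0;w_[:,450:]=0;w_[:100]=0
n,l,q,c=cv2.connectedComponentsWithStats(w_);print([q[i].tolist() for i in range(1,n) if q[i,4]>300])
E
```

```text
t 17.0 cooker tcp [-0.1509  0.4701  0.2746] F [0.2 0.1 0.5] w 3.143557602470747e-05 q [ 0.58  0.07  1.61 -0.    1.46 -0.9 ]
[([423, 234, 41, 45, 740], [441.4, 254.1]), ([400, 271, 21, 23, 143], [407.3, 284.2]), ([429, 277, 41, 23, 159], [454.3, 289.5])]
[([423, 234, 40, 45, 593], [440.7, 255.4]), ([441, 278, 28, 17, 56], [454.0, 287.2]), ([390, 282, 18, 18, 89], [394.9, 293.0])]
predicted lock top: locked (np.float64(413.38312071272594), np.float64(280.0365402958724)) unlocked (np.float64(397.40915520684894), np.float64(288.34894174862444)) tip (np.float64(461.35977777905543), np.float64(276.2738736901996))
top mug changed 0.0
top spoon changed 0.0
top jar changed 0.021
top shaker changed 0.019
side jar changed 0.0
side shaker changed 0.0
side change bbox (300, 122, 163, 181)
0 [310. 256.]
1.2 [392. 125.]
1.4 [415. 115.]
[[301, 219, 126, 63, 725], [300, 283, 46, 32, 630], [392, 287, 39, 16, 345], [414, 298, 36, 24, 344], [319, 326, 73, 29, 861], [323, 435, 38, 45, 456]]
```

```bash
python3 - <<'E'
from h import *
from workcell import env
T=env.snapshot('top');S=env.snapshot('side')
T0=pickle.load(open('top.pkl','rb'))
f=lambda i:cv2.cvtColor(i,cv2.COLOR_RGB2GRAY)
t=f(T0['img'])[268:296,398:424];A=f(T['img'])[262:312,370:436]
r=cv2.matchTemplate(A,t,cv2.TM_CCOEFF_NORMED);_,m,_,p=cv2.minMaxLoc(r);dx,dy=p[0]+370-398,p[1]+262-268
print('lock shift px',dx,dy,m,'mm',np.linalg.norm(plane(T,413+dx,280.5+dy,.145)-plane(T,413,280.5,.145))*1000)
g0=S['img'];import time
S2=env.snapshot('side');d=cv2.absdiff(S2['img'],g0).max(2);print('moving px',(d>40).sum(),env.observe()['time'])
E
```

```text
lock shift px -13 7 0.8580562472343445 mm 24.623227665732454
moving px 1 17.15
```

The shift reads about 25 mm, which is ambiguous, so I'll measure more finely.

```bash
python3 - <<'E'
from h import *
from workcell import env
T=env.snapshot('top');T0=pickle.load(open('top.pkl','rb'))
d=plane(T,0,0,.145)
# rectify at z=.145 into cooker frame, 0.5 mm/px: cols = cooker y (80..-30mm right), rows = cooker x
ys=np.arange(.11,0.0,-.0005);xs=np.arange(-.165,-.208,-.0005)
def rect(D):
    mp=np.array([[proj(D,w(x,y,.145)) for y in ys] for x in xs],np.float32)
    return cv2.remap(cv2.cvtColor(D['img'],cv2.COLOR_RGB2GRAY),mp[...,0],mp[...,1],cv2.INTER_LINEAR)
for n,D in(('before',T0),('after',T)):
    I=rect(D);p=I[20:64].mean(0);print(n,[(int(round(y*1000)),int(v)) for y,v in zip(ys[::4],p[::4])])
E
```

```text
before [(110, 209), (108, 215), (106, 215), (104, 216), (102, 218), (100, 220), (98, 176), (96, 177), (94, 189), (92, 132), (90, 122), (88, 125), (86, 123), (84, 127), (82, 125), (80, 127), (78, 126), (76, 121), (74, 124), (72, 122), (70, 122), (68, 117), (66, 71), (64, 40), (62, 10), (60, 15), (58, 37), (56, 84), (54, 163), (52, 90), (50, 136), (48, 125), (46, 80), (44, 160), (42, 79), (40, 148), (38, 186), (36, 179), (34, 175), (32, 183), (30, 185), (28, 184), (26, 189), (24, 188), (22, 187), (20, 183), (18, 170), (16, 175), (14, 190), (12, 191), (10, 189), (8, 186), (6, 185), (4, 171), (2, 154)]
after [(110, 239), (108, 244), (106, 245), (104, 246), (102, 247), (100, 249), (98, 205), (96, 207), (94, 222), (92, 139), (90, 82), (88, 36), (86, 15), (84, 34), (82, 69), (80, 179), (78, 149), (76, 119), (74, 186), (72, 99), (70, 173), (68, 138), (66, 117), (64, 212), (62, 216), (60, 209), (58, 214), (56, 214), (54, 212), (52, 215), (50, 209), (48, 212), (46, 205), (44, 211), (42, 209), (40, 210), (38, 211), (36, 207), (34, 204), (32, 211), (30, 214), (28, 214), (26, 209), (24, 204), (22, 206), (20, 202), (18, 189), (16, 192), (14, 209), (12, 209), (10, 208), (8, 207), (6, 204), (4, 188), (2, 172)]
```

The lock's right edge is now at y≈0.065 m, against 0.066 expected at the unlocked end, and it ran into a hard 15 N stop there. The lid is up and still, the catch is back at rest, and the bystanders are unchanged. Handing in.

```bash
python3 -c "
from workcell import env
print(env.close_job())"
```

```text
the job is handed in; nothing more can be done
None
```

I handed the job in at about 17 s: the lock is at its left stop, the catch was turned to its stop and sprang back, the lid rose and now stands still, and the mug, jar, shaker and spoon show no movement in the images; no verdict came back, and the lid's exact angle was only checked roughly.

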